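# Show the bench camera where the pink dish goes

## Robot

A 6-joint arm with a two-finger parallel gripper is mounted at the origin on a cart in front of the work surface, level with it; the furniture and walls round the work are solid. World frame = base frame: x ahead of the robot, y to its left, z up, the work surface at z = 0. Lengths are in mm, angles in rad, forces in N, time in s.
With the tool pointing down it reaches from about 350 to 775 mm from the base axis. Payload 7.3 kg.
Tool frame: the origin (TCP) lies at the very end of the fingers, on their centre line; the grasp point (between the pads) lies 19 mm behind it; x points along the fingers, y is the direction in which the jaws open and shut, and the axes are right-handed (so a half turn about x gives the same grasp; the last joint's range is limited). The gripper opens to 92 mm and grips with 3 to 60 N. Pads are 19 mm wide; open, the fingers measure 130 mm over their backs; the gripper's body (75 mm by 190 mm) begins 47 mm behind the grasp point.
Start: joints at [-1.458, 0.342, 1.524, -0, 1.275, -0.146], TCP at [134.38, -507.53, 226.741] pointing down, gripper open.
Joint ranges: [-2.53, 2.53], [-0.77, 2.02], [0.04, 2.7], [-1, 4.14], [0.28, 2.66], [-3.11, 3.11]. Speed limits (rad/s): [2.57, 2.57, 3.14, 3.14, 3.14, 3.14].

## Interface

Orientations are given as [roll, pitch, yaw] about the fixed x, y, z axes, in that order (R = Rz(yaw) Ry(pitch) Rx(roll)).
In Python, from plant import sensors, capture, bot gives the robot as it stands.
- The arm moves only by the shell command python3 -m crank 'ROWS' [OPENING]. ROWS is JSON, a list of rows, each an object of numbers: "dx", "dy", "dz": the shift along the tool's x, y, z in cm; "spin": the turn about the tool's x in rad. A call has 1 to 20 rows; each row is the pose to reach, as a shift and turn from the pose commanded when the call began, along the tool's axes at that moment; what a row does not reach only later rows make up. A row lasts 1/12 s, in which the tool goes at most 41.7 mm and 7.16 degrees, less where a joint would pass 70% of its speed; a pose out of reach is approached as far as the arm can. A call with a gripper value outside its range is refused whole. OPENING is the opening in per cent of the stroke, from 0 (shut) to 100 (fully open), set as the call begins (- or left out, the last holds). The fingers move at their own pace and stop on an object; the grip force is fixed at half the most. Time passes only in rows, so rows that repeat a pose let the fingers close. It gives the time, the measured TCP pose, the force and the opening at its end, in the units of the state.
- sensors.get_obs(): the state, without advancing time (a new reading comes with each control period).
- capture(name): name is "scene" or "top" or "wrist"; returns a dict with "frame" (420x560x3 uint8, blue, green, red), "vfov" (degrees; the focal length in pixels is half the picture's height over the tangent of half this angle, whatever the lens; pixels are square), "cx", "cy" (the principal point, pixels), "k1" (the pictures are not rectified: a ray, as slopes to the right and down, at radius r is drawn at 1 + k1 r^2 times it, then the intrinsics apply), "view" (4x4, takes a point from world to camera coordinates); the wrist camera has in their place "mount" (4x4, takes a point from camera to tool coordinates, whose origin is the TCP and whose axes are the tool frame's). Camera axes: x right, y down, z forward; pixel columns grow to the right and rows downward; lengths in mm; the calibration is good to about 2 mm. A picture is of the moment at which its call begins: read the wrist's pose just before it. There is no depth.
- bot.close_job(): hands the job in, once; it reports no verdict.
The state is a dict: "time": time; "joint_positions": joint angles; "dq": joint speeds; "tau": joint torques, N m; "tool_pos": TCP position; "tcp_rot": TCP orientation; "contact_force": force on the tool from outside, world axes, zero at the start; "moment": the same for the moment, N m; "grip_width": finger opening in mm.
Only numpy, scipy, OpenCV 4.12 (cv2) and the standard library are available. Lean on these libraries where they do the work, as an engineer would, in place of code of your own. Each camera call takes 0.05 s, during which the arm holds its last target.

## Task

Show the overhead bench camera which dish goes where: point with the fingertips at the pink dish with the red dot on its lid from a few centimetres above its middle and hold still for two seconds, then point in the same way at the middle of the empty blue holder for two seconds, then press the green button fully down to log it and let it come back up, ending clear of everything. Nothing is to be picked up: do not touch or shift the dishes, the holders, or the tape, pen and gel comb lying near, and do not point at the two pale dishes.

Things in the scene. Friction and masses are not known exactly. Their poses are not given: they have to be found in the camera images.
- dish_pink: closed round plastic petri dish with pink agar and a red sticker dot (26 mm) in the middle of its lid, 91 mm diameter, 16 mm high, loose, lying flat on the bench; origin at the centre of its underside, z up
- dish_pink_top (a point): centre of the pink dish's lid, on its upper face (16 mm above its origin)
- dish_pale: dish of the same shape, without a dot, with pale cream agar, 91 x 16 mm, loose, lying flat on the bench near the pink one; not to be pointed at; origin at the centre of its underside
- dish_pale_top (a point): centre of the upper face of the pale dish on the bench
- dish_in_holder: second dish with pale cream agar, 91 x 16 mm, standing in one of the two blue holders, its top 30 mm above the bench; not to be pointed at; origin at the centre of its underside
- dish_in_holder_top (a point): centre of the upper face of the pale dish in the holder
- holder_free: empty dish holder: round shallow blue cup with a dark pad, 106 mm outer diameter, 20 mm high, recess 99 mm wide and 6 mm deep, fixed to the bench; origin at the centre of its underside
- holder_free_top (a point): centre of the empty holder at the height of its rim (20 mm above the bench)
- holder_taken: the other blue holder, same shape, in which a pale dish stands; fixed; origin at the centre of its underside
- button_box: white desk box 84 x 74 mm, its top 33 mm above the bench, fixed to the bench, with the green push button and its black housing in the middle of its top; origin at the centre of its underside
- log_button_top (a point): centre of the top face of the green push button (32 mm diameter); the button is pressed straight down
- log_button (a joint): travel of the green button: 0 is up, 0.006 m is fully down; a spring returns it, fully down takes about 5 N
- tape_roll: roll of tan tape lying flat, 96 mm diameter, 25 mm high, loose bystander; origin at the centre of its underside
- marker_pen: black and white marker pen, 135 mm long, lying loose, bystander; origin at its middle
- gel_comb: white gel comb, 27 x 100 x 9 mm, lying loose, bystander; origin at the centre of its underside
Mind the look-alikes: they are no part of the job. What is shaped like the dish_pink but purple is not meant. Leave any orange look-alike of the button_box alone.

How it is judged (in metres and radians):
On the way, in this order (a step that is already met when the one before it is completed fails the run):
1. the fingertips point at the pink dish with the red dot on its lid from just above its middle and stay there for 1.5 s (horizontal distance between the grasp point and dish_pink_top below 0.03 m and z of the grasp point in the frame of dish_pink_top between 0.015 and 0.1 m), for 1.5 s.
2. the fingertips point at the empty holder from just above its middle and stay there for 1.5 s (horizontal distance between the grasp point and holder_free_top below 0.03 m and z of the grasp point in the frame of holder_free_top between 0.015 and 0.1 m), for 1.5 s.
3. the green button is pressed down (at least 4.5 mm of its 6 mm) (value of joint log_button above 0.0045 m), for 0.05 s.
At the end, for the whole second after the job is handed in: the button is up again (within 1.5 mm), all three dishes lie still within 6 mm of where they were, and the tape, pen and comb within 10 mm (value of joint log_button below 0.0015 m and distance of each of dish_pink, dish_pale, dish_in_holder from where it was at the start of the episode below 0.006 m and linear speed of each of dish_pink, dish_pale, dish_in_holder below 0.01 m/s and distance of each of tape_roll, marker_pen, gel_comb from where it was at the start of the episode below 0.01 m); the robot touches nothing.
It fails at once if a dish is touched (contact force between any of the fingers, the arm and dish_pink above 0.3 N or contact force between any of the fingers, the arm and dish_pale above 0.3 N or contact force between any of the fingers, the arm and dish_in_holder above 0.3 N).
It fails at once if a dish holder is touched (contact force between any of the fingers, the arm and holder_free above 0.3 N or contact force between any of the fingers, the arm and holder_taken above 0.3 N).
It fails at once if a dish is shifted or lifted by more than 6 mm (distance of any of dish_pink, dish_pale, dish_in_holder from where it was at the start of the episode above 0.006 m).
It fails at once if the tape, the pen or the comb is touched or shifted by more than 10 mm (contact force between any of the fingers, the arm and tape_roll above 0.3 N or contact force between any of the fingers, the arm and marker_pen above 0.3 N or contact force between any of the fingers, the arm and gel_comb above 0.3 N or distance of any of tape_roll, marker_pen, gel_comb from where it was at the start of the episode above 0.01 m).
It fails at once if the fingertips point at a pale dish: grasp point less than 70 mm above it, within 25 mm of its middle ((horizontal distance between the grasp point and dish_pale_top below 0.025 m and z of the grasp point in the frame of dish_pale_top between -0.05 and 0.07 m) or (horizontal distance between the grasp point and dish_in_holder_top below 0.025 m and z of the grasp point in the frame of dish_in_holder_top between -0.05 and 0.07 m)).
It also fails if it takes over 58 s, if anything falls off the work surface, if the arm or the gripper's body presses on something with over 40 N, if the wrist force passes 120 N, or if a joint passes its speed limit or range.

## Working session

There is one attempt and no reset: what is moved stays moved. The work goes in short steps, Python scripts to look and compute and a shell command to move; the robot and the scene stay as the last step left them, time stands still between calls to the robot, and variables do not carry over. Pictures are saved under pics/ and viewed, and the job is handed in when it is done.

```bash
mkdir -p pics; python3 - <<'E'
from plant import sensors, capture, bot
import cv2,numpy as np
print(sensors.get_obs())
for n in ["scene","top"]:
    c=capture(n); cv2.imwrite(f"pics/{n}0.png",c["frame"]); print(n,{k:(np.round(v,3).tolist() if k!="frame" else 0) for k,v in c.items()})
E
```

```text
{'time': 0.0, 'joint_positions': array([-1.45798443e+00,  3.42711215e-01,  1.52504570e+00, -3.76406732e-06,
        1.27540311e+00, -1.45980599e-01]), 'dq': array([-0.00048817,  0.00023362,  0.00105661, -0.00089147,  0.00033175,
        0.00130956]), 'tau': array([-1.96921355e-03, -4.31250679e+01, -2.44222748e+01,  7.15678465e-02,
        5.58438292e-02, -1.33903059e-04]), 'tool_pos': array([ 134.33671711, -507.08489306,  226.04093278]), 'tcp_rot': array([-1.71448052,  1.56922895,  1.68590573]), 'contact_force': array([-0.23278509, -0.31799973, -0.01890591]), 'moment': array([0.067076  , 0.001166  , 0.00496581]), 'grip_width': 91.96867596497366}
scene {'frame': 0, 'vfov': 45.452, 'cx': 282.981, 'cy': 208.29, 'k1': -0.01, 'view': [[-0.546, -0.838, -0.009, 252.836], [-0.598, 0.397, -0.697, 358.005], [0.587, -0.375, -0.717, 1308.557], [0.0, 0.0, 0.0, 1.0]]}
top {'frame': 0, 'vfov': 48.512, 'cx': 290.229, 'cy': 205.936, 'k1': -0.116, 'view': [[0.011, -1.0, -0.008, -8.382], [-0.996, -0.01, -0.091, 501.956], [0.091, 0.009, -0.996, 1688.19], [0.0, 0.0, 0.0, 1.0]]}
```

View pics/scene0.png

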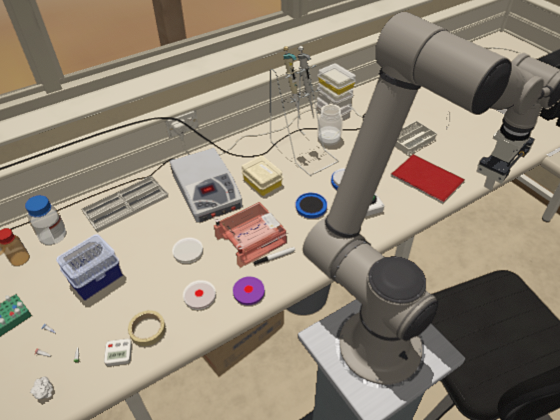

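View pics/top0.png

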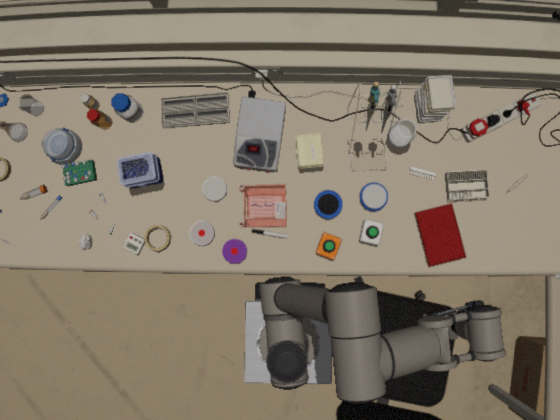

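The top view shows:
- **Dishes with a red dot:** one at (202,233), pale pink, and one at (235,251), purple, which is the look-alike.
- **Pale dish on the bench:** (214,188).
- **Blue holders:** (328,204) looks empty with a dark pad, and (374,196) has a dish in it.
- **Button boxes:** white at (371,233), and orange at (329,246), which is the look-alike.

I'll confirm these in enlarged crops.

```bash
cat > h.py <<'E'
import numpy as np,cv2
def intr(c):
    f=c["frame"].shape[0]/2/np.tan(np.radians(c["vfov"]/2)); return f
def ray(c,u,v):
    f=intr(c); d=np.array([(u-c["cx"])/f,(v-c["cy"])/f]); s=d.copy()
    for _ in range(30): s=d/(1+c["k1"]*(s@s))
    return np.r_[s,1.]
def to_plane(c,u,v,z,view=None):
    V=np.array(c["view"] if view is None else view); R,t=V[:3,:3],V[:3,3]
    o=-R.T@t; d=R.T@ray(c,u,v); return o+d*(z-o[2])/d[2]
def proj(c,P,view=None):
    V=np.array(c["view"] if view is None else view); p=V[:3,:3]@P+V[:3,3]; s=p[:2]/p[2]; s=s*(1+c["k1"]*(s@s)); return s*intr(c)+[c["cx"],c["cy"]]
E
python3 - <<'E'
from h import *
from plant import capture
c=capture("top"); s=capture("scene")
im=c["frame"]
a=cv2.resize(im[170:270,130:270],None,fx=5,fy=5,interpolation=cv2.INTER_CUBIC)
b=cv2.resize(im[170:270,290:430],None,fx=5,fy=5,interpolation=cv2.INTER_CUBIC)
cv2.imwrite("pics/cropA.png",a);cv2.imwrite("pics/cropB.png",b)
for n,u,v,z in [("pink",202,233,16),("purple",235,251,16),("pale",214,188,16),("free",328,204,20),("taken",374,196,30),("button",372.5,232,45),("orange",329,246,45),("tape",158,238,25)]:
    P=to_plane(c,u,v,z); print(n,P.round(0),"r",np.hypot(*P[:2]).round(0),"scene px",proj(s,P).round(0))
E
```

```text
pink [399. 321.  16.] r 512.0 scene px [200. 292.]
purple [335. 198.  16.] r 389.0 scene px [249. 288.]
pale [567. 281.  16.] r 633.0 scene px [187. 248.]
free [ 511. -142.   20.] r 530.0 scene px [311. 203.]
taken [ 541. -310.   30.] r 624.0 scene px [346. 176.]
button [ 408. -302.   45.] r 508.0 scene px [370. 197.]
orange [ 357. -144.   45.] r 385.0 scene px [341. 227.]
tape [378. 483.  25.] r 614.0 scene px [148. 324.]
```

View pics/cropA.png

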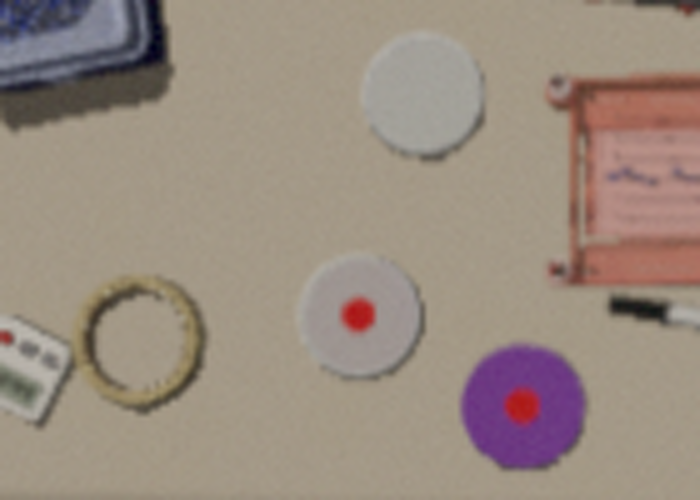

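View pics/cropB.png

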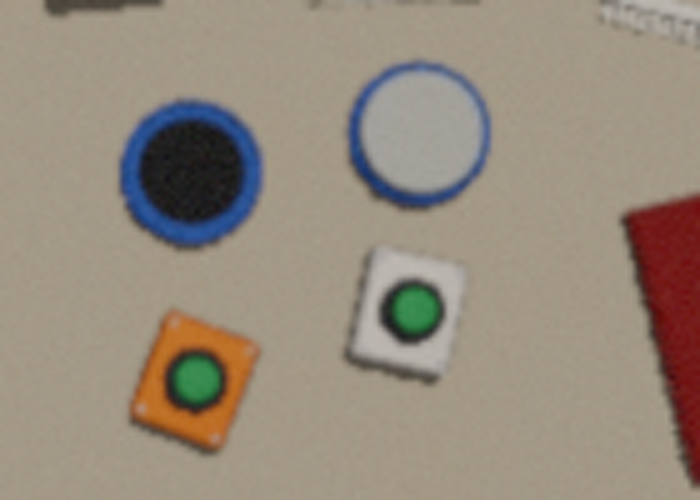

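The crops confirm it. The pink-tinted dish with the red dot is at (201.6,233), the empty holder at (328.2,204.2) and the green button on the white box at (373,232). Next I'll measure their centres from both cameras.

```bash
python3 - <<'E'
from h import *
from plant import capture,sensors
from scipy.optimize import least_squares
from scipy.spatial.transform import Rotation as Ro
c=capture("top"); s=capture("scene")
def blob(c,box,f):
    x0,x1,y0,y1=box; im=c["frame"][y0:y1,x0:x1].astype(int); m=f(im[...,0],im[...,1],im[...,2]).astype(np.uint8)
    n,l,st,ce=cv2.connectedComponentsWithStats(m); k=1+np.argmax(st[1:,4]); return ce[k]+[x0,y0],st[k]
red=lambda b,g,r:(r>140)&(g<90)&(b<90)
green=lambda b,g,r:(g>r+40)&(g>b+20)
blue=lambda b,g,r:(b>r+60)&(b>110)
for n,z,bt,bs,f in [("pink",16,(185,220,215,250),(180,218,278,310),red),("button",45,(358,388,220,248),(355,392,180,215),green)]:
    pt,st=blob(c,bt,f)
    try: ps,ss=blob(s,bs,f)
    except Exception as e: ps=None
    print(n,pt,st[2:],ps, to_plane(c,*pt,z).round(1))
    if ps is not None:
        r=least_squares(lambda P:np.r_[proj(c,P)-pt,proj(s,P)-ps],[450,0,20.]); print("  tri",r.x.round(1),"res",r.fun.round(1))
x0,y0=308,185; im=c["frame"][185:225,308:350].astype(int); m=blue(im[...,0],im[...,1],im[...,2]).astype(np.uint8)
cn=max(cv2.findContours(m,0,1)[0],key=cv2.contourArea); e=cv2.fitEllipse(cn); print("free",e, to_plane(c,e[0][0]+x0,e[0][1]+y0,18).round(1))
o=sensors.get_obs(); print(Ro.from_euler('xyz',o["tcp_rot"]).as_matrix().round(3))
cv2.imwrite("pics/scn.png",cv2.resize(s["frame"][140:240,290:410],None,fx=6,fy=6))
E
```

```text
pink [201.5 232.5] [ 6  6 32] [198.68292683 292.65853659] [401.  323.1  16. ]
  tri [401.2 323.9  12.8] res [-0. -0.  0.  0.]
button [372.71875 231.40625] [ 9  9 64] [374.  196.5] [ 410.5 -302.6   45. ]
  tri [ 405.3 -308.6   45.5] res [ 1.7  1.4 -2.  -0. ]
free ((19.81228256225586, 19.038331985473633), (26.35794448852539, 26.756072998046875), 127.65205383300781) [ 510.8 -141.6   18. ]
[[-0.     0.256 -0.967]
 [ 0.001 -0.967 -0.256]
 [-1.    -0.001 -0.   ]]
```

View pics/scn.png

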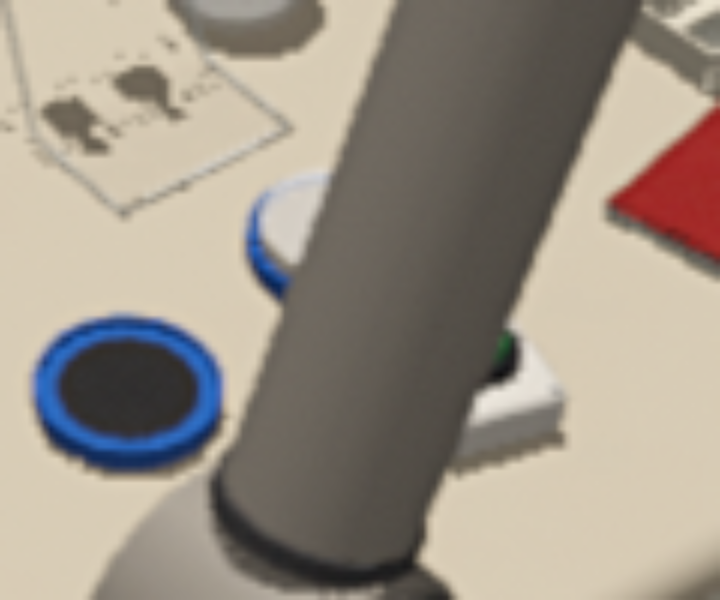

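Targets measured: pink about (401,323), holder about (511,-142) and button about (410,-302). The arm hides the button in the scene view, so I'll measure it again later. First I close the fingers and move out high around the base.

```bash
python3 -m crank '[{"dy":-1.3,"dz":-2.6},{"dy":-2.6,"dz":-5.2},{"dy":-3.9,"dz":-7.8},{"dy":-5.2,"dz":-10.4},{"dy":-6.5,"dz":-13},{"dy":-7.8,"dz":-15.6},{"dy":-9.1,"dz":-18.2},{"dy":-10.4,"dz":-20.8},{"dy":-11.7,"dz":-23.4},{"dy":-13,"dz":-26},{"dy":-14.3,"dz":-28.6},{"dy":-15.6,"dz":-31.2},{"dy":-16.9,"dz":-33.8},{"dy":-18.2,"dz":-36.4},{"dy":-19.5,"dz":-39},{"dy":-20.8,"dz":-41.3},{"dy":-20.8,"dz":-41.3},{"dy":-20.8,"dz":-41.3}]' 0
python3 - <<'E'
from h import *
from plant import capture
im=capture("scene")["frame"]; cv2.imwrite("pics/s1.png",im)
E
```

```text
invalid input at $[0]: expected keys dx, dy, dz, spin
```

View pics/s1.png

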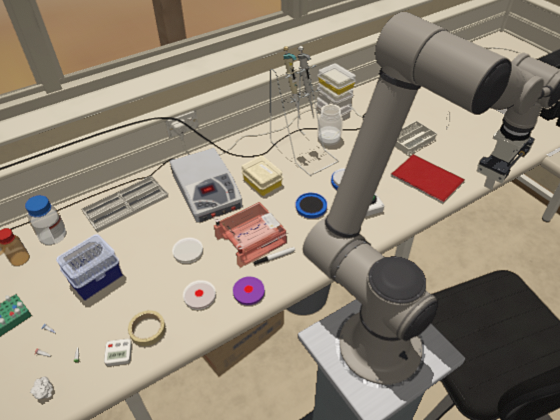

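The call was refused because every row needs all four keys, so nothing has moved and the picture is the same as before.

```bash
python3 -m crank '[{"dx":0,"dy":-1.3,"dz":-2.6,"spin":0},{"dx":0,"dy":-3.9,"dz":-7.8,"spin":0},{"dx":0,"dy":-5.2,"dz":-10.4,"spin":0},{"dx":0,"dy":-6.5,"dz":-13,"spin":0},{"dx":0,"dy":-7.8,"dz":-15.6,"spin":0},{"dx":0,"dy":-9.1,"dz":-18.2,"spin":0},{"dx":0,"dy":-10.4,"dz":-20.8,"spin":0},{"dx":0,"dy":-11.7,"dz":-23.4,"spin":0},{"dx":0,"dy":-13,"dz":-26,"spin":0},{"dx":0,"dy":-14.3,"dz":-28.6,"spin":0},{"dx":0,"dy":-15.6,"dz":-31.2,"spin":0},{"dx":0,"dy":-16.9,"dz":-33.8,"spin":0},{"dx":0,"dy":-18.2,"dz":-36.4,"spin":0},{"dx":0,"dy":-19.5,"dz":-39,"spin":0},{"dx":0,"dy":-20.8,"dz":-41.3,"spin":0},{"dx":0,"dy":-20.8,"dz":-41.3,"spin":0}]' 0
python3 - <<'E'
from h import *
from plant import capture
im=capture("scene")["frame"]; cv2.imwrite("pics/s2.png",im)
E
```

```text
time: 1.68
tool_pos: [483.0, -197.8, 226.6]
tcp_rot: [-2.766, 1.569, 0.638]
contact_force: [-1.1, 0.7, -0.3]
grip_width: 0.3
```

View pics/s2.png

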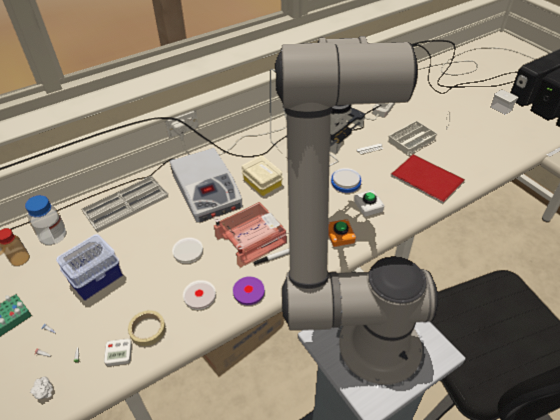

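The button is now visible in the scene view at about (370,198). I'll measure it and carry on at the same height to above the pink dish.

```bash
python3 - <<'E'
from h import *
from plant import capture
from scipy.optimize import least_squares
c=capture("top");s=capture("scene")
im=s["frame"][188:210,358:384].astype(int);b,g,r=im[...,0],im[...,1],im[...,2]
m=((g>r+40)&(g>b+20)).astype(np.uint8);n,l,st,ce=cv2.connectedComponentsWithStats(m);k=1+np.argmax(st[1:,4]);ps=ce[k]+[358,188];print(ps,st[k])
pt=np.array([372.72,231.41])
r=least_squares(lambda P:np.r_[proj(c,P)-pt,proj(s,P)-ps],[450,0,20.]);print(r.x.round(1),r.fun.round(2))
E
python3 -m crank '[{"dx":0,"dy":-1.3,"dz":-0.1,"spin":0},{"dx":0,"dy":-4,"dz":-0.4,"spin":0},{"dx":0,"dy":-7,"dz":-0.7,"spin":0},{"dx":0,"dy":-10,"dz":-1,"spin":0},{"dx":0,"dy":-13,"dz":-1.3,"spin":0},{"dx":0,"dy":-16,"dz":-1.6,"spin":0},{"dx":0,"dy":-19,"dz":-1.9,"spin":0},{"dx":0,"dy":-22,"dz":-2.2,"spin":0},{"dx":0,"dy":-25,"dz":-2.5,"spin":0},{"dx":0,"dy":-28,"dz":-2.8,"spin":0},{"dx":0,"dy":-31,"dz":-3.1,"spin":0},{"dx":0,"dy":-34,"dz":-3.4,"spin":0},{"dx":0,"dy":-37,"dz":-3.7,"spin":0},{"dx":0,"dy":-40,"dz":-4,"spin":0},{"dx":0,"dy":-43,"dz":-4.3,"spin":0},{"dx":0,"dy":-46,"dz":-4.6,"spin":0},{"dx":0,"dy":-49,"dz":-5,"spin":0},{"dx":0,"dy":-51.5,"dz":-5.3,"spin":0},{"dx":0,"dy":-52.5,"dz":-5.4,"spin":0},{"dx":0,"dy":-52.5,"dz":-5.4,"spin":0}]'
python3 - <<'E'
from h import *
from plant import capture,sensors
from scipy.spatial.transform import Rotation as Ro
o=sensors.get_obs();c=capture("wrist");cv2.imwrite("pics/w1.png",c["frame"])
T=np.eye(4);T[:3,:3]=Ro.from_euler('xyz',o["tcp_rot"]).as_matrix();T[:3,3]=o["tool_pos"]
V=np.linalg.inv(T@np.array(c["mount"]));np.save("V.npy",V);print(o["time"],o["tool_pos"],T[:3,:3].round(3),proj(c,np.array([401,323,16]),V))
E
```

```text
[369.41935484 195.75806452] [ 7  4 10  8 62]
[ 410.5 -301.9   48.2] [-0.06 -0.05  0.07  0.  ]
time: 3.5
tool_pos: [397.4, 321.5, 226.6]
tcp_rot: [-0.37, 1.57, 3.032]
contact_force: [-1.1, -0.6, -0.2]
grip_width: 0.2
3.5 [397.40361565 321.4917987  226.58640256] [[-0.     0.258 -0.966]
 [ 0.    -0.966 -0.258]
 [-1.    -0.     0.   ]] [278.83928988 181.43707393]
```

View pics/w1.png

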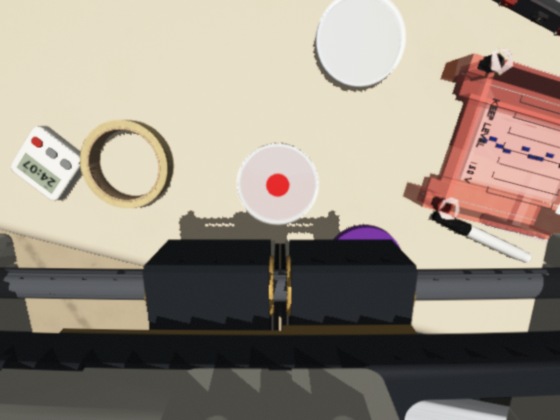

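The wrist view shows the pink dish with its red dot at (278,184). I predicted (279,181), so they agree to about 2 mm. The pale dish is at (360,40), the tape at (125,163) and the purple dish at (366,240), and the fingers clear all of them. I'll go down to TCP z of about 60, which puts the grasp point 63 mm above the lid, and hold there.

```bash
python3 -m crank '[{"dx":0.5,"dy":-0.1,"dz":-0.4,"spin":0},{"dx":2,"dy":-0.1,"dz":-0.4,"spin":0},{"dx":4,"dy":-0.1,"dz":-0.4,"spin":0},{"dx":6,"dy":-0.1,"dz":-0.4,"spin":0},{"dx":8,"dy":-0.1,"dz":-0.4,"spin":0},{"dx":10,"dy":-0.1,"dz":-0.4,"spin":0},{"dx":12,"dy":-0.1,"dz":-0.4,"spin":0},{"dx":14,"dy":-0.1,"dz":-0.4,"spin":0},{"dx":15.5,"dy":-0.1,"dz":-0.4,"spin":0},{"dx":16.5,"dy":-0.1,"dz":-0.4,"spin":0},{"dx":16.5,"dy":-0.1,"dz":-0.4,"spin":0},{"dx":16.5,"dy":-0.1,"dz":-0.4,"spin":0}]'
python3 - <<'E'
from h import *
from plant import capture
cv2.imwrite("pics/w2.png",capture("wrist")["frame"])
cv2.imwrite("pics/s3.png",cv2.resize(capture("scene")["frame"][200:350,100:300],None,fx=4,fy=4))
E
```

```text
time: 4.55
tool_pos: [402.2, 321.8, 61.7]
tcp_rot: [0.565, 1.57, -2.319]
contact_force: [1.2, -0.7, 0.2]
grip_width: 0.2
```

View pics/w2.png

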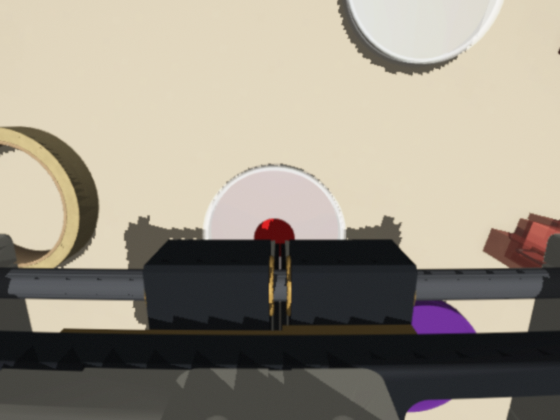

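View pics/s3.png

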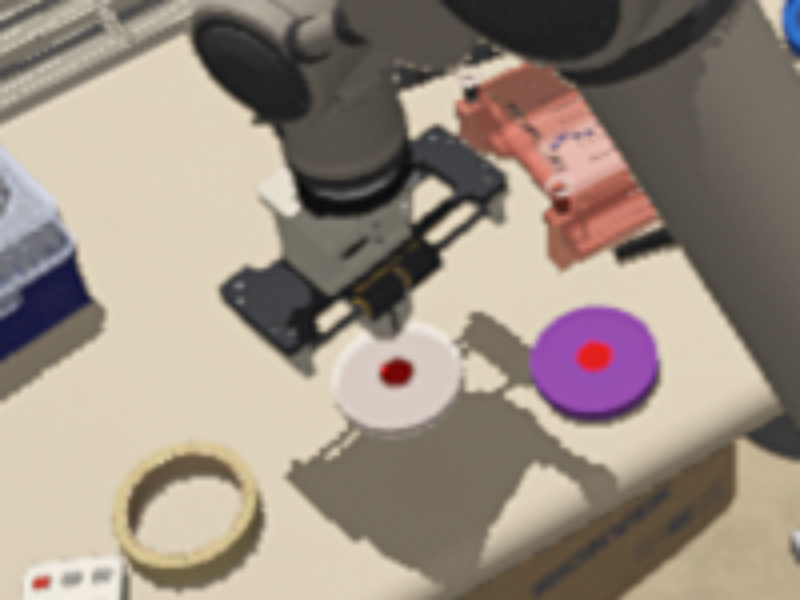

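The fingertips are over the red dot, at (275,232) in the wrist view, with nothing touched. I hold for more than 2 s, then rise.

```bash
Z='';python3 -m crank '[{"dx":0,"dy":0,"dz":0,"spin":0},{"dx":0,"dy":0,"dz":0,"spin":0},{"dx":0,"dy":0,"dz":0,"spin":0},{"dx":0,"dy":0,"dz":0,"spin":0},{"dx":0,"dy":0,"dz":0,"spin":0},{"dx":0,"dy":0,"dz":0,"spin":0},{"dx":0,"dy":0,"dz":0,"spin":0},{"dx":0,"dy":0,"dz":0,"spin":0},{"dx":0,"dy":0,"dz":0,"spin":0},{"dx":0,"dy":0,"dz":0,"spin":0},{"dx":0,"dy":0,"dz":0,"spin":0},{"dx":0,"dy":0,"dz":0,"spin":0},{"dx":0,"dy":0,"dz":0,"spin":0},{"dx":0,"dy":0,"dz":0,"spin":0},{"dx":0,"dy":0,"dz":0,"spin":0},{"dx":0,"dy":0,"dz":0,"spin":0},{"dx":0,"dy":0,"dz":0,"spin":0},{"dx":0,"dy":0,"dz":0,"spin":0},{"dx":0,"dy":0,"dz":0,"spin":0},{"dx":0,"dy":0,"dz":0,"spin":0}]'
python3 -m crank '[{"dx":0,"dy":0,"dz":0,"spin":0},{"dx":0,"dy":0,"dz":0,"spin":0},{"dx":0,"dy":0,"dz":0,"spin":0},{"dx":0,"dy":0,"dz":0,"spin":0},{"dx":0,"dy":0,"dz":0,"spin":0},{"dx":0,"dy":0,"dz":0,"spin":0},{"dx":-1,"dy":0,"dz":0,"spin":0},{"dx":-3,"dy":0,"dz":0,"spin":0},{"dx":-5,"dy":0,"dz":0,"spin":0},{"dx":-7,"dy":0,"dz":0,"spin":0},{"dx":-9,"dy":0,"dz":0,"spin":0},{"dx":-11,"dy":0,"dz":0,"spin":0},{"dx":-13,"dy":0,"dz":0,"spin":0},{"dx":-15,"dy":0,"dz":0,"spin":0},{"dx":-16,"dy":0,"dz":0,"spin":0},{"dx":-16,"dy":0,"dz":0,"spin":0}]'
```

```text
time: 6.32
tool_pos: [401.9, 322.5, 61.7]
tcp_rot: [1.399, 1.571, -1.484]
contact_force: [-0.7, 0.3, 0.7]
grip_width: 0.5
time: 7.65
tool_pos: [402.8, 323.2, 224.5]
tcp_rot: [-2.889, 1.566, 0.512]
contact_force: [0.8, -0.3, 0.1]
grip_width: 0.4
```

Now over to the empty holder: D = (+109, -465), so dy = 47.7 cm and dz = 1.4 cm.

```bash
python3 -m crank '[{"dx":0,"dy":1.3,"dz":0,"spin":0},{"dx":0,"dy":4,"dz":0.1,"spin":0},{"dx":0,"dy":7,"dz":0.2,"spin":0},{"dx":0,"dy":10,"dz":0.3,"spin":0},{"dx":0,"dy":13,"dz":0.4,"spin":0},{"dx":0,"dy":16,"dz":0.5,"spin":0},{"dx":0,"dy":19,"dz":0.6,"spin":0},{"dx":0,"dy":22,"dz":0.7,"spin":0},{"dx":0,"dy":25,"dz":0.8,"spin":0},{"dx":0,"dy":28,"dz":0.9,"spin":0},{"dx":0,"dy":31,"dz":1,"spin":0},{"dx":0,"dy":34,"dz":1.1,"spin":0},{"dx":0,"dy":37,"dz":1.2,"spin":0},{"dx":0,"dy":40,"dz":1.3,"spin":0},{"dx":0,"dy":43,"dz":1.4,"spin":0},{"dx":0,"dy":46,"dz":1.4,"spin":0},{"dx":0,"dy":47.7,"dz":1.4,"spin":0},{"dx":0,"dy":47.7,"dz":1.4,"spin":0},{"dx":0,"dy":47.7,"dz":1.4,"spin":0}]'
python3 - <<'E'
from h import *
from plant import capture,sensors
from scipy.spatial.transform import Rotation as Ro
o=sensors.get_obs();c=capture("wrist");cv2.imwrite("pics/w3.png",c["frame"])
T=np.eye(4);T[:3,:3]=Ro.from_euler('xyz',o["tcp_rot"]).as_matrix();T[:3,3]=o["tool_pos"]
V=np.linalg.inv(T@np.array(c["mount"]));print(o["time"],o["tool_pos"],proj(c,np.array([511,-142,20]),V),proj(c,np.array([410.5,-302,48]),V))
E
```

```text
time: 9.23
tool_pos: [509.2, -142.9, 220.0]
tcp_rot: [-0.676, 1.567, 2.722]
contact_force: [-0.7, -0.3, 0.4]
grip_width: 0.6
9.2333 [ 509.24587656 -142.94272462  220.01467318] [279.2352886  184.42666051] [396.65229294 313.3599232 ]
```

View pics/w3.png

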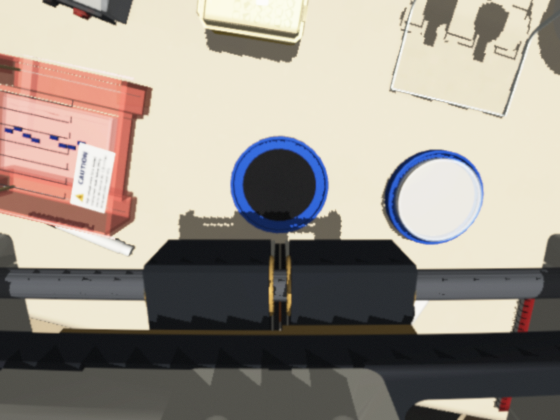

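The empty holder's centre is at (280,184.5), against a prediction of (279,184). I'll descend and hold.

```bash
python3 -m crank '[{"dx":0.5,"dy":0,"dz":-0.1,"spin":0},{"dx":2,"dy":0,"dz":-0.1,"spin":0},{"dx":4,"dy":0,"dz":-0.1,"spin":0},{"dx":6,"dy":0,"dz":-0.1,"spin":0},{"dx":8,"dy":0,"dz":-0.1,"spin":0},{"dx":10,"dy":0,"dz":-0.1,"spin":0},{"dx":12,"dy":0,"dz":-0.1,"spin":0},{"dx":14,"dy":0,"dz":-0.1,"spin":0},{"dx":15.3,"dy":0,"dz":-0.1,"spin":0},{"dx":15.8,"dy":0,"dz":-0.1,"spin":0},{"dx":15.8,"dy":0,"dz":-0.1,"spin":0},{"dx":15.8,"dy":0,"dz":-0.1,"spin":0}]'
python3 -m crank '[{"dx":0,"dy":0,"dz":0,"spin":0},{"dx":0,"dy":0,"dz":0,"spin":0},{"dx":0,"dy":0,"dz":0,"spin":0},{"dx":0,"dy":0,"dz":0,"spin":0},{"dx":0,"dy":0,"dz":0,"spin":0},{"dx":0,"dy":0,"dz":0,"spin":0},{"dx":0,"dy":0,"dz":0,"spin":0},{"dx":0,"dy":0,"dz":0,"spin":0},{"dx":0,"dy":0,"dz":0,"spin":0},{"dx":0,"dy":0,"dz":0,"spin":0},{"dx":0,"dy":0,"dz":0,"spin":0},{"dx":0,"dy":0,"dz":0,"spin":0},{"dx":0,"dy":0,"dz":0,"spin":0},{"dx":0,"dy":0,"dz":0,"spin":0},{"dx":0,"dy":0,"dz":0,"spin":0},{"dx":0,"dy":0,"dz":0,"spin":0},{"dx":0,"dy":0,"dz":0,"spin":0},{"dx":0,"dy":0,"dz":0,"spin":0},{"dx":0,"dy":0,"dz":0,"spin":0},{"dx":0,"dy":0,"dz":0,"spin":0}]'
python3 - <<'E'
from h import *
from plant import capture
cv2.imwrite("pics/w4.png",capture("wrist")["frame"])
E
python3 -m crank '[{"dx":0,"dy":0,"dz":0,"spin":0},{"dx":0,"dy":0,"dz":0,"spin":0},{"dx":0,"dy":0,"dz":0,"spin":0},{"dx":0,"dy":0,"dz":0,"spin":0},{"dx":0,"dy":0,"dz":0,"spin":0},{"dx":0,"dy":0,"dz":0,"spin":0}]'
```

```text
time: 10.28
tool_pos: [511.5, -141.3, 64.1]
tcp_rot: [2.249, 1.571, -0.632]
contact_force: [0.5, -0.1, 0.1]
grip_width: 0.4
time: 11.95
tool_pos: [511.3, -141.9, 63.7]
tcp_rot: [0.549, 1.571, -2.333]
contact_force: [-0.5, -0.2, -0.3]
grip_width: 0.5
time: 12.5
tool_pos: [511.3, -141.9, 63.7]
tcp_rot: [1.309, 1.571, -1.574]
contact_force: [-0.0, -0.7, 0.1]
grip_width: 0.9
```

View pics/w4.png

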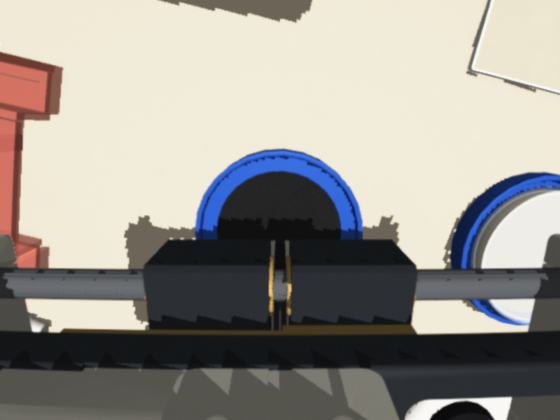

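Pointing at the holder is done: 63.7 mm high, less than 1 mm off centre, held for more than 2 s. I'll rise and move above the green button on the white box.

```bash
python3 -m crank '[{"dx":-1,"dy":0,"dz":0,"spin":0},{"dx":-3,"dy":0,"dz":0,"spin":0},{"dx":-5,"dy":0,"dz":0,"spin":0},{"dx":-7,"dy":0,"dz":0,"spin":0},{"dx":-9,"dy":0,"dz":0,"spin":0},{"dx":-11,"dy":0.5,"dz":0.5,"spin":0},{"dx":-12,"dy":2,"dz":2.2,"spin":0},{"dx":-12,"dy":4,"dz":4.3,"spin":0},{"dx":-12,"dy":6,"dz":6.5,"spin":0},{"dx":-12,"dy":8,"dz":8.6,"spin":0},{"dx":-12,"dy":10,"dz":10.8,"spin":0},{"dx":-12,"dy":12,"dz":12.9,"spin":0},{"dx":-12,"dy":12.9,"dz":13.9,"spin":0},{"dx":-12,"dy":12.9,"dz":13.9,"spin":0},{"dx":-12,"dy":12.9,"dz":13.9,"spin":0}]'
python3 - <<'E'
from h import *
from plant import capture,sensors
from scipy.spatial.transform import Rotation as Ro
o=sensors.get_obs();c=capture("wrist");cv2.imwrite("pics/w5.png",c["frame"])
T=np.eye(4);T[:3,:3]=Ro.from_euler('xyz',o["tcp_rot"]).as_matrix();T[:3,3]=o["tool_pos"]
V=np.linalg.inv(T@np.array(c["mount"]));print(o["time"],o["tool_pos"],T[:3,:3].round(3),proj(c,np.array([410.5,-302,48]),V))
im=c["frame"].astype(int);b,g,r=im[...,0],im[...,1],im[...,2];m=((g>r+40)&(g>b+20)).astype(np.uint8)
n,l,st,ce=cv2.connectedComponentsWithStats(m);k=1+np.argmax(st[1:,4]);print(ce[k],st[k],to_plane(c,*ce[k],48,V))
E
```

```text
time: 13.75
tool_pos: [409.8, -302.5, 184.3]
tcp_rot: [2.51, 1.57, -0.375]
contact_force: [-0.4, -0.2, 0.2]
grip_width: 0.6
13.75 [ 409.77220767 -302.51309591  184.33986533] [[ 0.001  0.254 -0.967]
 [-0.    -0.967 -0.254]
 [-1.     0.    -0.001]] [278.70100189 198.81879571]
[ 93.80019589 213.64446621] [  76  197   37   35 1021] [ 354.32684538 -143.00503872   48.        ]
```

View pics/w5.png

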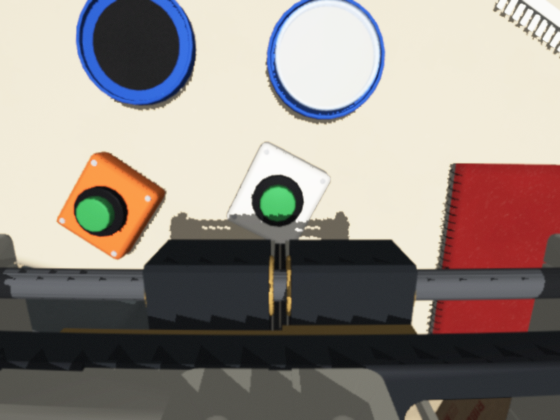

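The white box's green button is at (278,201), with (279,199) predicted, so I'm aligned to within 2 mm. The colour blob in the script picked the orange look-alike at (94,214), so I ignore that number. I'll descend to just above the button, then press in small steps and watch the force.

```bash
python3 -m crank '[{"dx":0.5,"dy":0,"dz":0,"spin":0},{"dx":2,"dy":0,"dz":0,"spin":0},{"dx":4,"dy":0,"dz":0,"spin":0},{"dx":6,"dy":0,"dz":0,"spin":0},{"dx":8,"dy":0,"dz":0,"spin":0},{"dx":10,"dy":0,"dz":0,"spin":0},{"dx":11.5,"dy":0,"dz":0,"spin":0},{"dx":12.4,"dy":0,"dz":0,"spin":0},{"dx":12.4,"dy":0,"dz":0,"spin":0},{"dx":12.4,"dy":0,"dz":0,"spin":0}]'
python3 -m crank '[{"dx":0.3,"dy":0,"dz":0,"spin":0},{"dx":0.6,"dy":0,"dz":0,"spin":0},{"dx":0.9,"dy":0,"dz":0,"spin":0},{"dx":1.2,"dy":0,"dz":0,"spin":0},{"dx":1.4,"dy":0,"dz":0,"spin":0},{"dx":1.4,"dy":0,"dz":0,"spin":0},{"dx":1.4,"dy":0,"dz":0,"spin":0}]'
python3 -m crank '[{"dx":0.1,"dy":0,"dz":0,"spin":0},{"dx":0.2,"dy":0,"dz":0,"spin":0},{"dx":0.2,"dy":0,"dz":0,"spin":0},{"dx":0.2,"dy":0,"dz":0,"spin":0}]'
```

```text
time: 14.63
tool_pos: [410.4, -301.6, 59.7]
tcp_rot: [-1.062, 1.57, 2.339]
contact_force: [-0.5, -0.6, 0.6]
grip_width: 0.5
time: 15.22
tool_pos: [410.9, -302.8, 48.8]
tcp_rot: [2.148, 1.567, -0.735]
contact_force: [-3.2, 4.4, 27.1]
grip_width: 0.1
time: 15.55
tool_pos: [411.0, -302.8, 48.4]
tcp_rot: [2.112, 1.566, -0.77]
contact_force: [-8.1, 9.1, 41.8]
grip_width: 0.8
```

The force reached 42 N at z 48.4. Either the button bottomed out higher than I measured, or the fingers are on the housing. I'll look at it now.

```bash
python3 - <<'E'
from h import *
from plant import capture,sensors
w=capture("wrist")["frame"];s=capture("scene")["frame"]
cv2.imwrite("pics/w6.png",w[150:350,150:420])
cv2.imwrite("pics/s6.png",cv2.resize(s[130:240,300:440],None,fx=5,fy=5,interpolation=cv2.INTER_CUBIC))
E
python3 -m crank '[{"dx":-0.3,"dy":0,"dz":0,"spin":0},{"dx":-0.3,"dy":0,"dz":0,"spin":0},{"dx":-0.3,"dy":0,"dz":0,"spin":0}]'
python3 -m crank '[{"dx":-0.2,"dy":0,"dz":0,"spin":0},{"dx":-0.2,"dy":0,"dz":0,"spin":0},{"dx":-0.2,"dy":0,"dz":0,"spin":0}]'
```

```text
time: 15.9
tool_pos: [410.9, -302.8, 49.0]
tcp_rot: [2.144, 1.567, -0.739]
contact_force: [-1.5, 4.3, 19.4]
grip_width: 0.6
time: 16.15
tool_pos: [410.8, -302.7, 49.5]
tcp_rot: [2.198, 1.568, -0.685]
contact_force: [2.4, 0.3, 5.7]
grip_width: 0.7
```

View pics/s6.png

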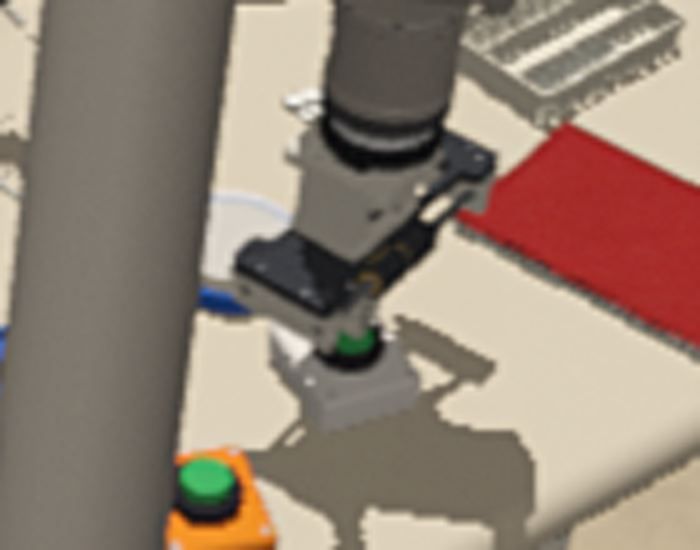

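View pics/w6.png

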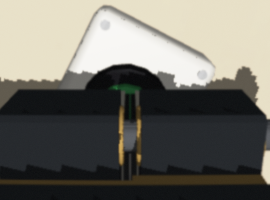

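The scene view shows the fingertips on the green cap, at crop (355,335), with the cap almost flush with its housing. The unpressed orange one clearly stands proud. So the button bottomed near z 49.5 and its top is near 55. To check this, I'll raise in steps and see whether the spring force fades over about 6 mm.

```bash
for i in 1 ; do python3 -m crank '[{"dx":-0.2,"dy":0,"dz":0,"spin":0},{"dx":-0.2,"dy":0,"dz":0,"spin":0},{"dx":-0.2,"dy":0,"dz":0,"spin":0}]'
python3 -m crank '[{"dx":-0.2,"dy":0,"dz":0,"spin":0},{"dx":-0.2,"dy":0,"dz":0,"spin":0},{"dx":-0.2,"dy":0,"dz":0,"spin":0}]'
python3 -m crank '[{"dx":-0.2,"dy":0,"dz":0,"spin":0},{"dx":-0.2,"dy":0,"dz":0,"spin":0},{"dx":-0.2,"dy":0,"dz":0,"spin":0}]'; done
```

```text
time: 16.4
tool_pos: [410.4, -302.6, 51.0]
tcp_rot: [2.06, 1.569, -0.823]
contact_force: [2.1, -1.2, 3.9]
grip_width: 0.7
time: 16.65
tool_pos: [409.9, -302.3, 52.7]
tcp_rot: [0.57, 1.571, -2.313]
contact_force: [1.8, -2.3, 1.6]
grip_width: 0.4
time: 16.9
tool_pos: [409.6, -302.0, 54.6]
tcp_rot: [-0.729, 1.57, 2.672]
contact_force: [0.2, -0.6, 2.3]
grip_width: 0.7
```

The force went from 42 N at the stop to 5.7, 3.9 and then about 2 N over 5 mm. That is a spring with full travel behind it, so the press was complete. Now I rise clear and check the scene.

```bash
python3 -m crank '[{"dx":-0.5,"dy":0,"dz":0,"spin":0},{"dx":-2,"dy":0,"dz":0,"spin":0},{"dx":-4,"dy":0,"dz":0,"spin":0},{"dx":-6,"dy":0,"dz":0,"spin":0},{"dx":-8,"dy":0,"dz":0,"spin":0},{"dx":-10,"dy":0,"dz":0,"spin":0},{"dx":-12,"dy":0,"dz":0,"spin":0},{"dx":-14,"dy":0,"dz":0,"spin":0},{"dx":-15,"dy":0,"dz":0,"spin":0},{"dx":-15,"dy":0,"dz":0,"spin":0},{"dx":-15,"dy":0,"dz":0,"spin":0},{"dx":-15,"dy":0,"dz":0,"spin":0},{"dx":-15,"dy":0,"dz":0,"spin":0},{"dx":-15,"dy":0,"dz":0,"spin":0}]'
python3 - <<'E'
from h import *
from plant import capture
s=capture("scene")["frame"];t=capture("top")["frame"]
cv2.imwrite("pics/s7.png",cv2.resize(s[130:240,300:440],None,fx=5,fy=5,interpolation=cv2.INTER_CUBIC))
d=cv2.absdiff(t,cv2.imread("pics/top0.png")).max(2)
for n,(u,v) in dict(pink=(202,233),pale=(214,188),tape=(158,238),pen=(270,234),comb=(423,173),taken=(374,196),free=(328,204)).items(): print(n,(d[v-14:v+14,u-16:u+16]>50).sum())
cv2.imwrite("pics/t7.png",t);cv2.imwrite("pics/w7.png",capture("wrist")["frame"])
E
```

```text
time: 18.07
tool_pos: [409.6, -301.8, 203.5]
tcp_rot: [-1.02, 1.568, 2.38]
contact_force: [-1.0, 0.5, 0.4]
grip_width: 0.3
pink 0
pale 0
tape 0
pen 0
comb 0
taken 46
free 0
```

View pics/s7.png

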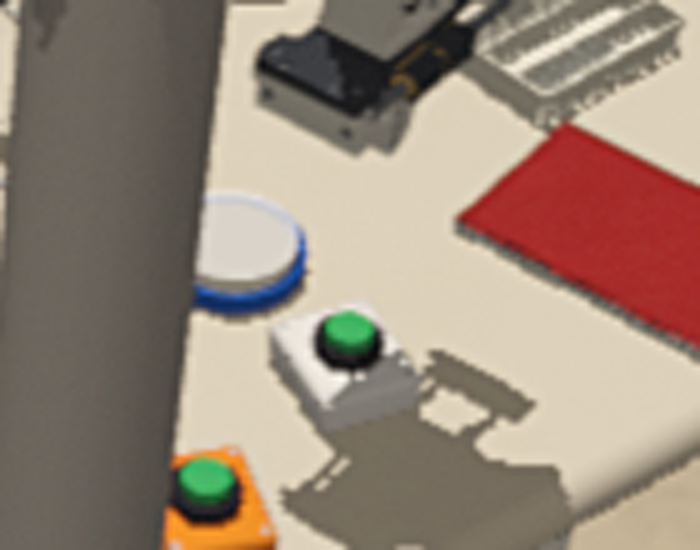

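View pics/t7.png

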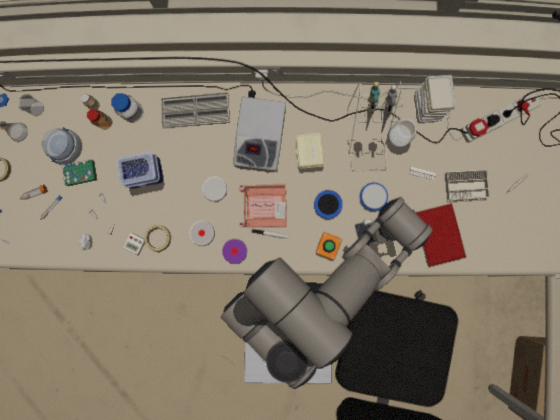

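View pics/w7.png

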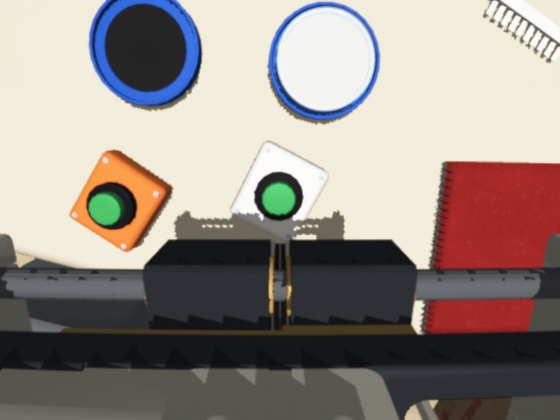

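The button on the white box is up again at scene crop (350,330), standing proud like the orange one. Dishes, tape, pen and comb show no change in the top view. The 46 changed pixels near the taken holder come from the arm and its shadow at the edge of the window. The arm is 200 mm up and free, so I hand in.

```bash
python3 -c "
from plant import bot
print(bot.close_job())"
```

```text
the job is handed in; nothing more can be done
None
```

The job is done and handed in at about 18 s; no verdict was reported. I pointed with closed fingers at the pink dish and then at the empty holder, pressed the green button on the white box, and rose clear.

| Step | Grasp point above target | Off centre | Hold |
|---|---|---|---|
| Pink dish | about 65 mm | about 1 mm | over 2 s |
| Empty holder | about 63 mm | about 1 mm | over 2 s |

**Button:** I pressed it down to its stop. As I let go, the force faded from 5.7 N to about 2 N over 5 mm, which fits its full travel. It then stood up again in the pictures.

**Last checks:**
- Before and after views from the top camera showed no change at the pink dish, the pale bench dish, the tape, the pen, the comb or the empty holder.
- The taken holder's window had 46 changed pixels. I put these down to the arm and its shadow, since its dish still looked seated in the last wrist and scene views.
- The tool ended about 200 mm above the bench, touching nothing.

**What disagreed:**
- **Button height:** I measured the button's top at 48 mm, but it is nearer 55 mm. The fingers therefore pushed past the stop, with a peak reading of about 42 N upward. That is well under the 120 N wrist limit. The 40 N limit is for the arm or the gripper's body, and the pictures showed only the fingertips on the button.
- **Refused call:** The first move was refused for missing keys, and nothing moved.

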